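# Bring the wet blue knob to the drying fan

### The job

The four knobs on the turning carousel have wet paint: do not touch or lift any of them. Push one of the carousel's arms with a finger to turn it, either way, until the blue knob stands straight in front of the drying fan, in line with the yellow pointer; only then press the green button fully down to start the fan, and let go. Keep all four knobs standing on their pads, and leave everything else on the bench where it is.

Things in the scene. Friction and masses are not known exactly. Their poses are not given: they have to be found in the camera images.
- carousel: Turning part of the drying carousel. Origin on its vertical axle, 30 mm above the bench, z up. Turns about z, two full turns either way, and stays where left (friction 0.15 N m). Four bare steel arms run from the hub along its own +x, +y, -x and -y: bars 14 mm wide, 48 to 70 mm above the bench, free to push from the side between 35 and 118 mm from the axle.
- hub_top (a point): Centre of the carousel's hub, on the axle, 74 mm above the bench (hub radius 35 mm). Each arm ends in a 64 mm square plywood pad centred 150 mm from the axle, top 54 mm and underside 46 mm above the bench, with a knob near its middle. Below the arms: only a grey round foot (radius 65 mm, 30 mm high) and a strip 8 mm high toward the station.
- station (a point): Point 150 mm from the axle, 54 mm above the bench, where the middle of the blue knob's underside belongs; it does not turn. Farther out in the same direction stand the yellow pointer (16 mm wide, 59 mm high, 185 to 205 mm from the axle) and the blue desk fan (110 mm wide, 147 mm high, 210 to 280 mm from the axle).
- knob_blue: Loose wooden furniture knob, wet blue paint, head diameter 36 mm, round foot 44 mm, 30 mm high, on one of the pads (which one varies). Origin at the centre of its underside, z up.  The one to bring to the fan.
- knob_red: Loose wooden furniture knob, wet red paint, head diameter 36 mm, round foot 44 mm, 30 mm high, on one of the pads (which one varies). Origin at the centre of its underside, z up.  Stays on its pad.
- knob_yellow: Loose wooden furniture knob, wet yellow paint, head diameter 36 mm, round foot 44 mm, 30 mm high, on one of the pads (which one varies). Origin at the centre of its underside, z up.  Stays on its pad.
- knob_white: Loose wooden furniture knob, wet white paint, head diameter 36 mm, round foot 44 mm, 30 mm high, on one of the pads (which one varies). Origin at the centre of its underside, z up.  Stays on its pad.
- start_top (a point): Centre of the top face of the green round push button (30 mm diameter) on a grey switch box (85 x 75 mm, 40 mm high) on the right of the carousel. It is pressed straight down.
- start (a joint): Travel of the green button in m: 0 up, 0.006 fully down; a spring brings it back; 4 N holds it fully down.
- glue_jar: Loose white jar, diameter 76 mm, 120 mm high; leave alone. Origin at the centre of its underside.
- tape_roll: Loose blue roll of tape lying flat, diameter 96 mm, 24 mm high; leave alone. Origin at the centre of its underside.
- brush: Loose brush lying on the bench; leave alone. Its own x runs along it.
- brush_mug: Loose white mug, diameter 76 mm, 85 mm high; leave alone. Origin at the centre of its underside.
- tile: Loose square wooden tile, 90 x 90 x 12 mm; leave alone. Origin at the centre of its underside.
Mind the look-alikes: they are no part of the job. Leave any purple or red look-alike of the part that bears start_top alone. Leave any turquoise look-alike of the knob_blue alone.

How it is judged:
By the outcome, as a careful person would: the job done as asked, in the order asked, and still so for the second after the job is handed in, with the robot touching nothing.
It also fails if it takes over 72 s, if anything falls off the work surface, if the arm or the gripper's body presses on something with over 40 N, if the wrist force passes 120 N, or if a joint passes its speed limit or range.

### The arm

A 7-joint arm with a two-finger parallel gripper is mounted at the origin on the work surface. World frame = base frame: x ahead of the robot, y to its left, z up, the work surface at z = 0. Lengths are in m, angles in rad, forces in N, time in s.
With the tool pointing down it reaches from about 0.4 to 0.875 m from the base axis. Payload 19.3 kg.
Tool frame: the origin (TCP) lies at the very end of the fingers, on their centre line; the grasp point (between the pads) lies 19 mm behind it; z points along the fingers, y is the line along which they close (so a half turn about z gives the same grasp; the last joint's range is limited). The gripper opens to 85 mm and grips with 20 to 120 N. Pads are 22 mm wide; open, the fingers measure 114 mm over their backs; the gripper's body (76 mm by 85 mm) begins 54 mm behind the grasp point. The pads swing forward as they close: fully open they stand 13 mm farther back than shut.
Start: joints at [1.241, 0.521, -0.036, 1.599, 0.021, 1.021, -0.113], TCP at [0.161, -0.604, 0.193] pointing down, gripper open.
Joint ranges: [-2.91, 2.91], [-0.3, 2.13], [-1.5, 1.42], [0.17, 2.43], [-1.26, 4.41], [0.16, 1.93], [-2.52, 2.52]. Speed limits (rad/s): [1.89, 1.89, 2.39, 2.39, 3.01, 3.01, 3.01].

### API

Orientations are given as [roll, pitch, yaw] about the fixed x, y, z axes, in that order (R = Rz(yaw) Ry(pitch) Rx(roll)).
In Python, from plant import ctrl, optics gives the robot as it stands.
- The arm moves only by the shell command python3 -m crank 'ROWS'. ROWS is JSON, a list of rows, each an object of numbers: "x", "y", "z": the shift along the world's x, y, z as a fraction of full scale; "spin": the turn about the world's z as a fraction of full scale; "fingers": the finger opening in mm, from 0 to 85.4. A call has 1 to 5 rows; each row shifts and turns the commanded pose from where the row before left it; what a row does not reach is not made up. Full scale, the value 1, is 30 mm for a shift and 10 degrees for a turn. A row lasts 1/8 s, in which the tool goes at most 62.5 mm and 10.7 degrees, less where a joint would pass 70% of its speed; a pose out of reach is approached as far as the arm can. A call with a number of a shift or a turn outside -1 to 1 is refused whole. A call with a gripper value outside its range is refused whole. The fingers move at their own pace and stop on an object; the grip force is fixed at half the most. Time passes only in rows, so rows that do not move let the fingers close. It gives the time, the measured TCP pose, the force, the opening and the grip force at its end, in the units of the state.
- ctrl.read_state(): the state, without advancing time (a new reading comes with each control period).
- optics.read_camera(name): name is "scene" or "top"; returns the picture (400x640x3 uint8, red, green, blue); there is no depth.
- optics.camera_model(name): a dict with "fx", "fy", "cx", "cy" (pixels), "R" (3x3) and "t" (3): a world point X has camera coordinates R X + t. Camera axes: x right, y down, z forward; pixel columns grow to the right and rows downward; lengths in m; the calibration is good to about 2 mm. A picture is of the moment at which its call begins. camera_model takes no time and is no camera call.
- ctrl.job_done(): hands the job in; it is judged then, once.
Trained networks look in the newest picture that a camera, given by its name, has taken for a name from the list of things; names that differ only in an ending like _2 or _b are one class to them, and where a whole thing is asked for, a point or a joint stands for the part that bears it (a point fixed in the world has none). Each returns a list of dicts, best first, with "p" (0 to 1); they miss things now and then, are a little off and sometimes report something else, mostly with a low value. They report only what shows in the picture. A call takes as long as a camera call. They do not tell look-alikes from the thing itself.
- optics.silhouettes(camera, label): "pixels" (400x640 bool, what is visible of it) and "box" ([left, top, width, height] in pixels, round what is visible of it).
The state is a dict: "t": time; "q": joint angles; "joint_vel": joint speeds; "tau": joint torques, N m; "ee_pos": TCP position; "ee_rot": TCP orientation; "force": force on the tool from outside, world axes, zero at the start; "moment": the same for the moment, N m; "finger_gap": opening from 0.0 (shut) to 1.0 (fully open); "finger_force": force on a finger pad.
Only numpy, scipy, OpenCV 4.12 (cv2) and the standard library are available. Lean on these libraries where they do the work, as an engineer would, in place of code of your own. Each camera call takes 0.05 s, during which the arm holds its last target. There are 200 camera calls.

## Working session

There is one attempt and no reset: what is moved stays moved. The work goes in short steps, Python scripts to look and compute and a shell command to move; the robot and the scene stay as the last step left them, time stands still between calls to the robot, and variables do not carry over. Pictures are saved under pics/ and viewed, at most 10 in all, crops included, and the job is handed in when it is done.

```bash
mkdir -p pics
cat > h.py <<'E'
import numpy as np, cv2
from plant import ctrl, optics
def shot(c,f):
    im=optics.read_camera(c); cv2.imwrite('pics/'+f,im[:,:,::-1]); return im
def proj(c,X):
    m=optics.camera_model(c); p=np.array(m['R'])@np.array(X)+np.array(m['t']); return np.array([m['fx']*p[0]/p[2]+m['cx'],m['fy']*p[1]/p[2]+m['cy']])
def ray(c,u):
    m=optics.camera_model(c); R=np.array(m['R']); d=R.T@np.array([(u[0]-m['cx'])/m['fx'],(u[1]-m['cy'])/m['fy'],1]); return -R.T@np.array(m['t']),d
def atz(c,u,z):
    o,d=ray(c,u); return o+d*(z-o[2])/d[2]
def tri(u1,u2):
    (o1,d1),(o2,d2)=ray('scene',u1),ray('top',u2)
    s=np.linalg.lstsq(np.c_[d1,-d2],o2-o1,rcond=None)[0]; a=o1+s[0]*d1;b=o2+s[1]*d2
    return (a+b)/2,np.linalg.norm(a-b)
E
python3 - <<'E'
from h import *
shot('scene','s0.png');shot('top','t0.png')
s=ctrl.read_state();print(s['t'],s['ee_pos'],s['ee_rot'],s['finger_gap'])
for c in('scene','top'):
  for l in('knob_blue','knob_red','knob_yellow','knob_white','start_top','hub_top','carousel'):
    for r in optics.silhouettes(c,l)[:3]:
      ys,xs=np.nonzero(r['pixels']);print(c,l,round(r['p'],2),r['box'],xs.mean().round(1),ys.mean().round(1))
E
```

```text
0.1 [ 0.16043642 -0.60372852  0.19227796] [-3.14061197e+00  9.49699344e-05  2.59835787e-01] 1.001733773794135
scene knob_blue 0.77 [342.8, 220.9, 14.3, 19.1] 349.9 229.5
scene knob_blue 0.62 [271.1, 241.6, 18.7, 21.4] 278.3 250.5
scene knob_red 0.78 [396.7, 176.0, 17.2, 18.7] 405.6 186.7
scene knob_red 0.64 [345.9, 137.5, 15.2, 13.1] 352.9 143.1
scene knob_red 0.55 [289.3, 170.8, 18.8, 16.6] 297.1 179.6
scene knob_yellow 0.58 [348.5, 133.9, 12.5, 19.6] 353.0 142.8
scene knob_white 0.71 [290.6, 173.0, 17.1, 14.0] 296.8 179.3
scene knob_white 0.35 [346.8, 137.9, 13.1, 12.5] 352.7 143.1
scene start_top 0.65 [401.0, 270.9, 10.1, 12.4] 404.7 276.6
scene start_top 0.44 [284.6, 138.4, 133.1, 104.4] 349.8 188.8
scene start_top 0.42 [154.5, 194.7, 11.9, 13.8] 159.4 199.9
scene hub_top 0.93 [284.5, 139.7, 135.4, 103.8] 349.8 188.8
scene hub_top 0.72 [137.6, 246.9, 48.5, 50.5] 161.1 272.1
scene hub_top 0.7 [324.4, 66.8, 25.4, 33.4] 336.1 81.7
scene carousel 0.92 [287.6, 139.3, 126.8, 104.3] 350.4 189.2
top knob_blue 0.69 [333.7, 140.4, 13.4, 16.9] 340.7 151.0
top knob_red 0.57 [260.0, 131.2, 14.3, 12.7] 267.1 137.9
top knob_red 0.54 [333.8, 143.5, 14.0, 15.0] 340.6 151.7
top knob_yellow 0.72 [245.6, 202.0, 15.3, 16.1] 253.0 211.1
top knob_white 0.74 [317.7, 216.3, 19.8, 17.1] 327.5 225.9
top knob_white 0.5 [451.5, 245.0, 38.1, 40.5] 470.9 263.0
top start_top 0.6 [199.4, 163.4, 122.4, 65.8] 250.0 199.4
top start_top 0.54 [341.3, 87.0, 11.1, 12.3] 346.6 91.2
top start_top 0.51 [428.4, 311.0, 8.7, 11.7] 433.4 317.5
top hub_top 0.9 [240.0, 126.2, 114.2, 111.7] 296.3 182.5
top carousel 0.97 [240.6, 123.9, 115.8, 117.5] 298.3 183.4
```

View pics/s0.png

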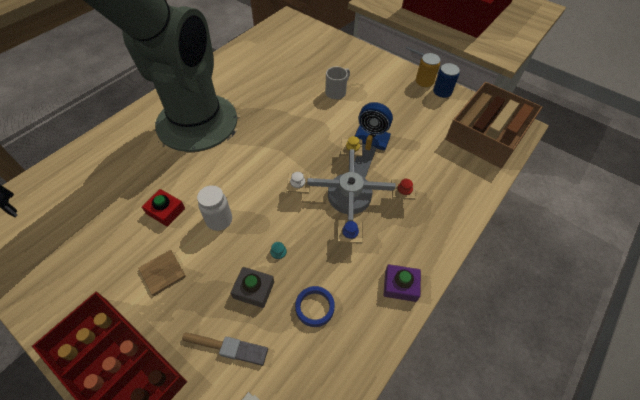

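View pics/t0.png

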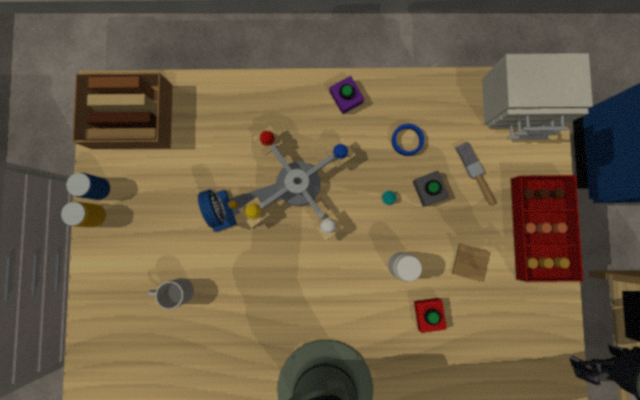

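The pictures show these candidates:
- **Button boxes:** grey at scene (251,284), top (433,187), which is the one to press. Purple at (403,280)/(347,91) and red at (162,203)/(432,317) are look-alikes.
- **Knobs:** the blue knob is on the carousel at scene (351,229), top (341,151). The turquoise one at (278,250)/(390,198) is a look-alike.
- **Fan:** top (217,209), with its pointer at about (233,205).

Next I'll take measurements and close crops.

Run:
```python
from h import *
a=cv2.imread('pics/t0.png')[110:250,180:460];b=cv2.imread('pics/s0.png')[90:310,220:440]
a=cv2.resize(a,(784,392),interpolation=cv2.INTER_CUBIC)
cv2.imwrite('pics/ct.png',a); cv2.imwrite('pics/cs.png',cv2.resize(b,(594,594),interpolation=cv2.INTER_CUBIC))
for n,u,v in [('hub',(351,182),(297,181)),('blue',(349.9,228.5),(340.7,151)),('red',(405.6,186.7),(267.1,137.9)),('white',(296.8,179.3),(327.5,225.9)),('yel',(353,142.8),(253,211.1)),('btn',(251.5,282),(433.3,186.7)),('turq',(278.3,250.5),(390,198)),('jar',(209.5,193),(407,266)),('tape',(315,306),(408,139))]:
    X,e=tri(u,v);print(n,X.round(3),round(e,4))
print(optics.camera_model('top')['t'],optics.camera_model('top')['fx'],ray('top',(320,200))[0],ray('scene',(320,200))[0])
```

```text
hub [0.587 0.073 0.068] 0.0011
blue [ 0.672 -0.051  0.066] 0.0015
red [0.714 0.16  0.062] 0.0034
white [ 0.459 -0.012  0.063] 0.0005
yel [0.504 0.197 0.069] 0.0037
btn [ 0.569 -0.315  0.051] 0.0015
turq [ 0.543 -0.196  0.005] 0.0052
jar [ 0.349 -0.221  0.127] 0.0067
tape [ 0.718 -0.255  0.013] 0.0017
[-0.00582373  0.53545035  1.09764583] 384.84130843435554 [ 0.43075863 -0.01067069  1.14276004] [ 0.91353114 -0.50617725  0.94022889]
```

View pics/ct.png

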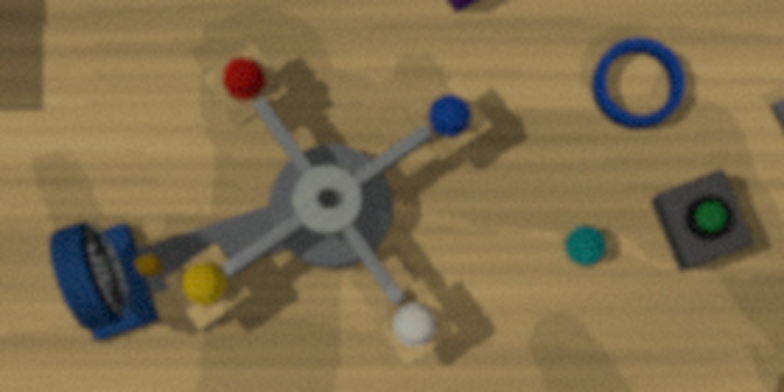

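View pics/cs.png

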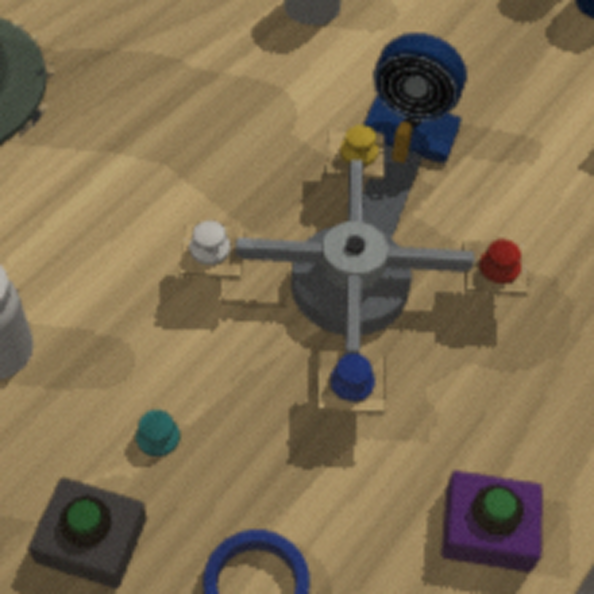

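Run:
```python
from h import *
c,e=tri((220+355/2.7,90+243/2.7),(180+328/2.8,110+199/2.8));print('hub',c.round(4),e)
p,e=tri((220+404/2.7,90+127/2.7),(180+148/2.8,110+265/2.8));print('ptr',p.round(4),e)
h=atz('top',(180+328/2.8,110+199/2.8),.074);hs=atz('scene',(220+355/2.7,90+243/2.7),.074);print(h.round(4),hs.round(4))
for z in(.059,.05):
  for cam,u in(('top',(180+148/2.8,110+265/2.8)),('scene',(220+404/2.7,90+127/2.7))):
    q=atz(cam,u,z)-h;print(cam,z,np.hypot(*q[:2]).round(3),np.degrees(np.arctan2(q[1],q[0])).round(1))
for cam in('top','scene'):
  im=optics.read_camera(cam);hsv=cv2.cvtColor(im,cv2.COLOR_RGB2HSV)
  m=cv2.inRange(hsv,(100,120,30),(125,255,255))
  n,l,st,ce=cv2.connectedComponentsWithStats(m)
  for i in range(1,n):
    if st[i,4]>40: print(cam,st[i],ce[i].round(1),atz(cam,ce[i],.072).round(3))
  m=cv2.inRange(hsv,(10,150,60),(24,255,200)); n,l,st,ce=cv2.connectedComponentsWithStats(m)
  for i in range(1,n):
    if 8<st[i,4]<200: 
      q=atz(cam,ce[i],.058); r=q-h
      if np.hypot(*r[:2])<.24: print('amber',cam,st[i],ce[i].round(1),np.hypot(*r[:2]).round(3),np.degrees(np.arctan2(r[1],r[0])).round(1))
```

```text
hub [0.586  0.0731 0.0768] 0.003605801502768705
ptr [0.5243 0.2574 0.058 ] 0.00622860319851522
[0.585  0.0721 0.074 ] [0.5862 0.0763 0.074 ]
top 0.059 0.194 109.1
scene 0.059 0.196 107.3
top 0.05 0.195 108.6
scene 0.05 0.205 107.7
top [ 583   84   57  118 5469] [614.4 147.7] [ 0.671 -0.826  0.072]
top [392 124  32  31 311] [407.9 139. ] [ 0.703 -0.242  0.072]
top [334 145  13  13 140] [340.1 151. ] [ 0.67  -0.049  0.072]
top [ 83 176  26  23 361] [ 97.4 188.1] [0.571 0.632 0.072]
top [199 191  36  40 699] [215.1 210.7] [0.504 0.301 0.072]
amber top [229 201   9   7  52] [232.9 204.1] 0.193 108.6
amber top [245 204  16  15 117] [252.4 210.7] 0.151 122.3
scene [435  70  24  27 386] [444.7  84.3] [0.595 0.618 0.072]
scene [361 103  31  22 230] [378.5 109.6] [0.487 0.367 0.072]
scene [356 125  13  19 111] [361.9 133.8] [0.506 0.244 0.072]
scene [372 130  18  19 206] [380.8 140.1] [0.566 0.259 0.072]
scene [343 221  15  17 183] [350.3 229.1] [ 0.676 -0.054  0.072]
scene [296 287  38  38 440] [314.6 306. ] [ 0.73  -0.271  0.072]
amber scene [366 135   6  15  67] [368.5 142.2] 0.175 106.4
amber scene [346 136  14  15 150] [352.8 143.2] 0.158 122.3
```

Measured positions:
- **Hub axle:** (0.586, 0.073).
- **Station direction:** about 108.5°.
- **Blue knob:** about −55.5°, so it needs about +164° counterclockwise.
- **Button:** (0.569, −0.315), top at about 0.05.

The crops confirm both the blue knob and the grey box. I'll shut the fingers and move over the gap between the white and blue arms.

```bash
python3 -m crank '[{"x":0.3,"y":0.5,"fingers":0},{"x":0.68,"y":1,"fingers":0},{"x":0.68,"y":1,"fingers":0},{"x":0.68,"y":1,"fingers":0},{"x":0.68,"y":1,"fingers":0}]'
python3 -m crank '[{"x":0.68,"y":1,"fingers":0},{"x":0.68,"y":1,"fingers":0},{"x":0.68,"y":1,"fingers":0},{"x":0.68,"y":1,"fingers":0},{"x":0.68,"y":1,"fingers":0}]'
python3 -m crank '[{"x":0.68,"y":1,"fingers":0},{"x":0.68,"y":1,"fingers":0},{"x":0.68,"y":1,"fingers":0},{"x":0.68,"y":1,"fingers":0},{"x":0.68,"y":1,"fingers":0}]'
python3 -m crank '[{"x":0.68,"y":1,"fingers":0},{"x":0.68,"y":1,"fingers":0},{"x":0.68,"y":1,"fingers":0},{"x":0.68,"y":1,"fingers":0},{"x":0.4,"y":0.4,"fingers":0}]'
python3 -m crank '[{"fingers":0},{"fingers":0}]'
```

```text
invalid input
invalid input
invalid input
invalid input
invalid input
```

```bash
python3 -m crank '[{"x":0.3,"y":0.5,"z":0,"spin":0,"fingers":0},{"x":0.68,"y":1,"z":0,"spin":0,"fingers":0},{"x":0.68,"y":1,"z":0,"spin":0,"fingers":0},{"x":0.68,"y":1,"z":0,"spin":0,"fingers":0},{"x":0.68,"y":1,"z":0,"spin":0,"fingers":0}]'
```

```text
t: 1.52
ee_pos: [0.2521, -0.4671, 0.1929]
ee_rot: [3.142, -0.0, 0.26]
force: [-0.1, -0.8, -0.2]
finger_gap: -0.001
finger_force: 0.0
```

```bash
python3 -m crank '[{"x":0.7,"y":1,"z":0,"spin":0,"fingers":0},{"x":0.7,"y":1,"z":0,"spin":0,"fingers":0},{"x":0.7,"y":1,"z":0,"spin":0,"fingers":0},{"x":0.7,"y":1,"z":0,"spin":0,"fingers":0},{"x":0.7,"y":1,"z":0,"spin":0,"fingers":0}]'
python3 -m crank '[{"x":0.7,"y":1,"z":0,"spin":0,"fingers":0},{"x":0.7,"y":1,"z":0,"spin":0,"fingers":0},{"x":0.7,"y":1,"z":0,"spin":0,"fingers":0},{"x":0.7,"y":1,"z":0,"spin":0,"fingers":0},{"x":0.7,"y":1,"z":0,"spin":0,"fingers":0}]'
python3 -m crank '[{"x":0.7,"y":1,"z":0,"spin":0,"fingers":0},{"x":0.7,"y":1,"z":0,"spin":0,"fingers":0},{"x":0.7,"y":1,"z":0,"spin":0,"fingers":0},{"x":0.7,"y":1,"z":0,"spin":0,"fingers":0},{"x":0.8,"y":1,"z":0,"spin":0,"fingers":0}]'
```

```text
t: 2.15
ee_pos: [0.3567, -0.3171, 0.193]
ee_rot: [3.141, -0.0, 0.26]
force: [0.6, -0.3, -0.3]
finger_gap: -0.003
finger_force: 0.0
t: 2.78
ee_pos: [0.4614, -0.1671, 0.1929]
ee_rot: [3.141, -0.0, 0.26]
force: [0.3, -0.1, -0.3]
finger_gap: 0.003
finger_force: 0.0
t: 3.4
ee_pos: [0.5691, -0.0172, 0.1929]
ee_rot: [3.142, 0.0, 0.26]
force: [0.0, -0.5, 0.3]
finger_gap: 0.001
finger_force: 0.0
```

```bash
python3 -m crank '[{"x":0.11,"y":0.45,"z":-0.9,"spin":0,"fingers":0},{"x":0,"y":0,"z":-1,"spin":0,"fingers":0},{"x":0,"y":0,"z":-1,"spin":0,"fingers":0},{"x":0,"y":0,"z":-1,"spin":0,"fingers":0},{"x":0,"y":0,"z":-1,"spin":0,"fingers":0}]'
python3 -m crank '[{"x":0.27,"y":-0.03,"z":0,"spin":0,"fingers":0},{"x":0.27,"y":0,"z":0,"spin":0,"fingers":0},{"x":0.27,"y":0.02,"z":0,"spin":0,"fingers":0},{"x":0.27,"y":0.05,"z":0,"spin":0,"fingers":0},{"x":0.26,"y":0.08,"z":0,"spin":0,"fingers":0}]'
python3 -m crank '[{"x":0.25,"y":0.11,"z":0,"spin":0,"fingers":0},{"x":0.24,"y":0.13,"z":0,"spin":0,"fingers":0},{"x":0.22,"y":0.16,"z":0,"spin":0,"fingers":0},{"x":0.21,"y":0.18,"z":0,"spin":0,"fingers":0},{"x":0.19,"y":0.20,"z":0,"spin":0,"fingers":0}]'
python3 - <<'E'
from h import *
im=np.hstack([shot('top','t1.png')[100:260,170:370],shot('scene','s1.png')[90:250,270:470]])
cv2.imwrite('pics/c1.png',cv2.resize(im[:,:,::-1],(800,320)))
E
```

```text
t: 4.03
ee_pos: [0.5719, -0.0046, 0.0451]
ee_rot: [-3.141, -0.0, 0.26]
force: [0.3, 0.1, -1.0]
finger_gap: 0.0
finger_force: 0.0
t: 4.65
ee_pos: [0.6134, -0.0018, 0.0462]
ee_rot: [3.141, -0.001, 0.26]
force: [0.2, -0.4, -0.7]
finger_gap: 0.003
finger_force: 0.0
t: 5.28
ee_pos: [0.6463, 0.022, 0.0458]
ee_rot: [-3.142, -0.0, 0.26]
force: [-0.4, -0.0, 0.9]
finger_gap: 0.0
finger_force: 0.0
```

View pics/c1.png

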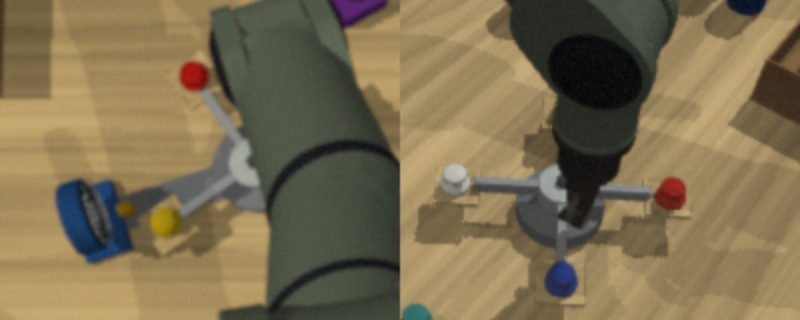

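Run:
```python
from h import *
print(ctrl.read_state()['ee_pos'],ctrl.read_state()['q'])
for P in[(.6463,.022,.0458),(.586,.073,.074),(.672,-.051,.084),(.646,-.015,.07),(.632,.007,.07)]:print(P,proj('scene',P).round(),proj('top',P).round())
im=cv2.imread('pics/s1.png')[140:240,310:430];cv2.imwrite('pics/c2.png',cv2.resize(im,(720,600),interpolation=cv2.INTER_CUBIC))
```

```text
[0.64639302 0.02258514 0.04575447] [ 0.02334487  0.73505859 -0.22987514  1.63913918  0.21574477  0.79204997
 -1.61129172]
(0.6463, 0.022, 0.0458) [357. 209.] [315. 161.]
(0.586, 0.073, 0.074) [351. 181.] [297. 181.]
(0.672, -0.051, 0.084) [350. 225.] [341. 149.]
(0.646, -0.015, 0.07) [350. 213.] [328. 160.]
(0.632, 0.007, 0.07) [350. 205.] [320. 165.]
```

View pics/c2.png

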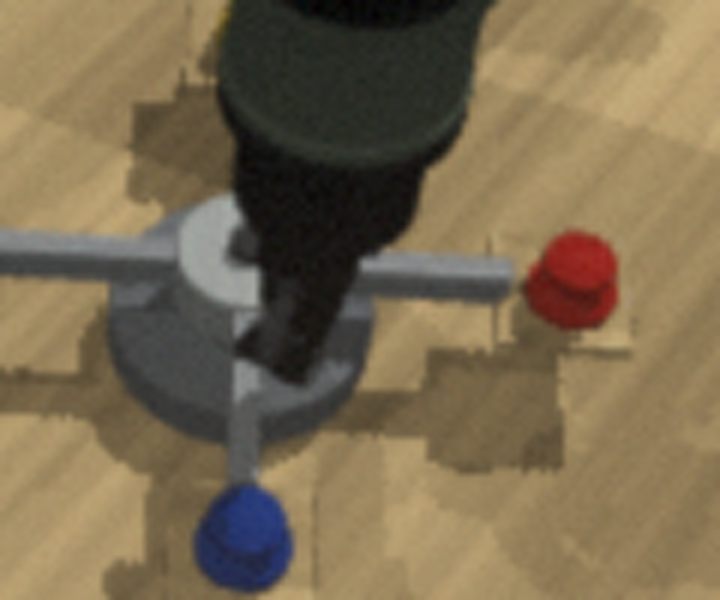

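Run:
```python
from h import *
s=ctrl.read_state();p=np.array(s['ee_pos']);y=s['ee_rot'][2];tx=np.array([np.cos(y),np.sin(y)]);ty=np.array([np.sin(y),-np.cos(y)])
for z in(.046,.06,.07,.08):
  print(z,[tuple(proj('scene',[*(p[:2]+a*tx+b*ty),z]).round().astype(int)) for a,b in((.011,.0145),(.011,-.0145),(-.011,.0145),(-.011,-.0145))])
p0=np.array([.161,-.604,.193]);y=.26;ty=np.array([np.sin(y),-np.cos(y)])
print([proj('top',[*(p0[:2]+b*ty),z]).round() for b in(.043,.057,-.043,-.057) for z in(.206,)],[proj('scene',[*(p0[:2]+b*ty),.206]).round() for b in (.05,-.05)])
a=cv2.imread('pics/t0.png')[320:400,540:640];b=cv2.imread('pics/s0.png')[160:260,0:60]
a=cv2.resize(a,(500,400));b=cv2.resize(b,(300,500));c=np.zeros((500,800,3),np.uint8);c[:400,:500]=a;c[:,500:]=b;cv2.imwrite('pics/c3.png',c)
```

```text
0.046 [(np.int64(359), np.int64(215)), (np.int64(363), np.int64(206)), (np.int64(352), np.int64(212)), (np.int64(355), np.int64(204))]
0.06 [(np.int64(360), np.int64(212)), (np.int64(363), np.int64(204)), (np.int64(352), np.int64(209)), (np.int64(356), np.int64(201))]
0.07 [(np.int64(360), np.int64(210)), (np.int64(364), np.int64(202)), (np.int64(352), np.int64(207)), (np.int64(356), np.int64(199))]
0.08 [(np.int64(360), np.int64(208)), (np.int64(364), np.int64(200)), (np.int64(353), np.int64(205)), (np.int64(356), np.int64(197))]
[array([597., 343.]), array([603., 342.]), array([563., 353.]), array([557., 355.])] [array([-13., 261.]), array([ 26., 223.])]
```

View pics/c3.png

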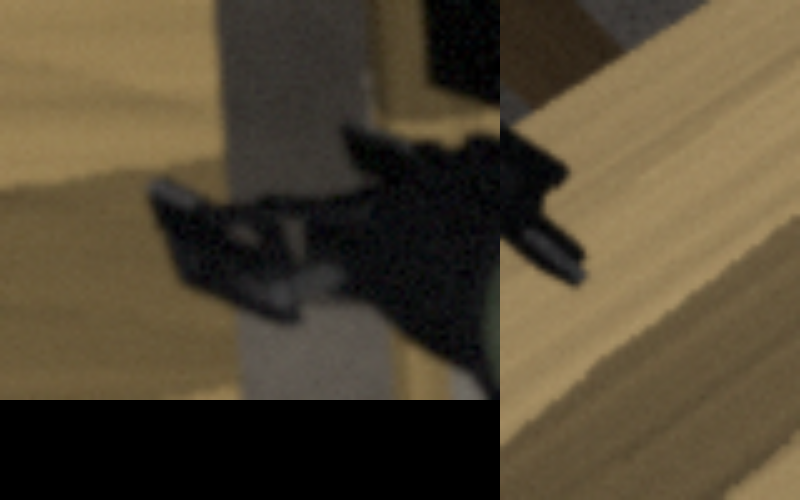

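Run:
```python
from h import *
print('base',proj('scene',(0,0,0)),proj('top',(0,0,0)))
for u in((571,358),(597,381)):
  for v in((17,215),):
    X,e=tri(v,u);print(u,v,X.round(3),round(e,3))
for z in(.193,.206,.22):
  A=atz('top',(571,358),z);B=atz('top',(597,381),z);print(z,A.round(3),B.round(3),np.linalg.norm(A-B).round(3),(A+B)/2, proj('scene',A).round(),proj('scene',B).round())
# dark mask in s1 near finger and in t0 / s0
for f,(x0,x1,y0,y1) in(('t0',(560,640,340,400)),('s0',(0,30,180,225)),('s1',(330,400,150,215))):
  g=cv2.imread(f'pics/{f}.png').max(axis=2)[y0:y1:2,x0:x1:2];print(f);print('\n'.join(''.join('#' if v<45 else '+' if v<75 else '.' for v in r) for r in g))
```

```text
base [196.7545721  121.11090817] [325.01814215 387.77437149]
(571, 358) (17, 215) [ 0.152 -0.557  0.243] 0.005
(597, 381) (17, 215) [ 0.127 -0.575  0.252] 0.064
0.193 [ 0.135 -0.589  0.193] [ 0.082 -0.647  0.193] 0.079 [ 0.10847147 -0.61845836  0.193     ] [ 11. 233.] [-28. 238.]
0.206 [ 0.139 -0.582  0.206] [ 0.087 -0.639  0.206] 0.078 [ 0.11288283 -0.61013917  0.206     ] [ 12. 228.] [-27. 233.]
0.22 [ 0.144 -0.573  0.22 ] [ 0.092 -0.629  0.22 ] 0.077 [ 0.11763352 -0.60118003  0.22      ] [ 13. 223.] [-26. 228.]
t0
.............++++++++++++++++.......++##
.............++++++++++++++.+...........
.............++++++++++++++.............
.............+++++++++++###++...........
.............+++++++++++######++++...###
.............++++++++++++###############
.............++++++++++++###############
.............+++++++++++++##############
......++.....+++++++++++++##############
.....+++++...+++++++++++################
.....###++#++++#########################
.....+##################################
......#############+####################
......+#######+####+####################
...
[... 1514 characters left out ...]
#####+..........
..........+#############...........
..........++##########+............
.........++##########+.............
+++++.......########...............
+++++.......########+.+............
...++.......#######+++++++++++++...
...++.......#++####................
++++++..+...++####+................
+++++++....+++####+++..............
++.++++.+++#++###++++..............
++++++++.+##+####++++..............
++++++.++..+####+.+++..............
+++++++.+....###+..+...............
.+++++..+......+..++...............
..+++++++........++................
...++++++.....++++.................
....+++++...+++++..................
......+++...+++....................
...................................
```

The carousel didn't move. Both views put the real fingertip about 30 mm above the reported TCP: triangulated at z 0.243 where 0.206 was expected, and it passed over the arm. I'll go back and descend lower, outside the foot's radius.

```bash
python3 -m crank '[{"x":0,"y":0,"z":0.8,"spin":0,"fingers":0},{"x":-0.85,"y":-0.43,"z":0.2,"spin":0,"fingers":0},{"x":-0.85,"y":-0.43,"z":0,"spin":0,"fingers":0},{"x":-0.85,"y":-0.43,"z":0,"spin":0,"fingers":0},{"x":0,"y":0,"z":-0.6,"spin":0,"fingers":0}]'
python3 -m crank '[{"x":0,"y":0,"z":-0.4,"spin":0,"fingers":0},{"x":0,"y":0,"z":-0.4,"spin":0,"fingers":0},{"x":0,"y":0,"z":-0.3,"spin":0,"fingers":0},{"x":0,"y":0,"z":0,"spin":0,"fingers":0}]'
python3 - <<'E'
from h import *
p=np.array(ctrl.read_state()['ee_pos'])
im=shot('scene','s2.png')[130:260,250:430];cv2.imwrite('pics/c4.png',cv2.resize(im[:,:,::-1],(792,572),interpolation=cv2.INTER_CUBIC))
for z in(0,.03,.04):
  u=proj('scene',p+[0,0,z]);print(z,u.round(1),((u-[250,130])*4.4).round())
E
```

```text
t: 6.0
ee_pos: [0.5689, -0.0187, 0.0587]
ee_rot: [3.14, -0.001, 0.258]
force: [0.6, -0.4, 0.5]
finger_gap: 0.001
finger_force: 0.0
t: 6.5
ee_pos: [0.5691, -0.017, 0.0239]
ee_rot: [-3.141, 0.001, 0.26]
force: [0.8, 0.2, 0.5]
finger_gap: 0.004
finger_force: 0.0
0 [326.  208.1] [334. 344.]
0.03 [326.3 202.2] [336. 318.]
0.04 [326.4 200.2] [336. 309.]
```

View pics/c4.png

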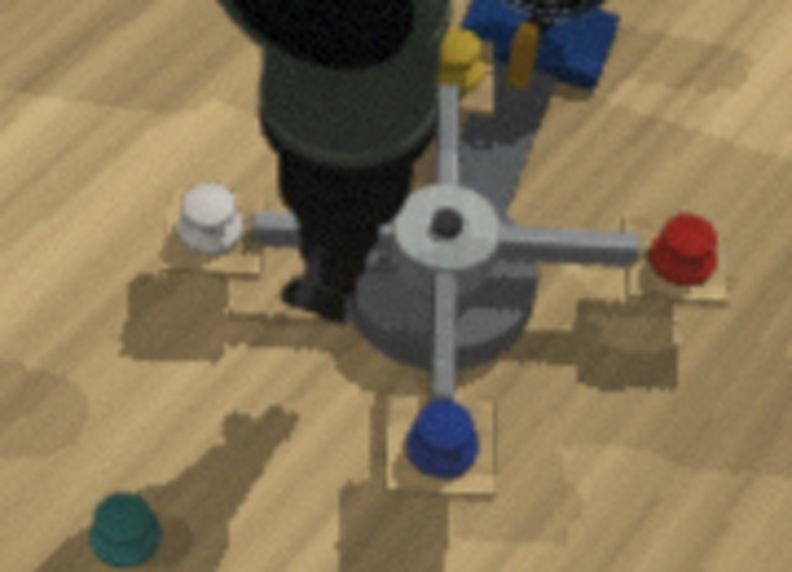

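```bash
python3 -m crank '[{"x":0.17,"y":0.25,"z":-0.2,"spin":0,"fingers":0},{"x":0.28,"y":0,"z":0,"spin":0,"fingers":0},{"x":0.28,"y":0.02,"z":0,"spin":0,"fingers":0},{"x":0.28,"y":0.05,"z":0,"spin":0,"fingers":0},{"x":0.27,"y":0.08,"z":0,"spin":0,"fingers":0}]'
python3 -m crank '[{"x":0.26,"y":0.11,"z":0,"spin":0,"fingers":0},{"x":0.25,"y":0.14,"z":0,"spin":0,"fingers":0},{"x":0.23,"y":0.17,"z":0,"spin":0,"fingers":0},{"x":0.22,"y":0.19,"z":0,"spin":0,"fingers":0},{"x":0.20,"y":0.21,"z":0,"spin":0,"fingers":0}]'
python3 - <<'E'
from h import *
im=shot('scene','s3.png')
hsv=cv2.cvtColor(im,cv2.COLOR_RGB2HSV)
m=cv2.inRange(hsv,(105,120,40),(125,255,255));n,l,st,ce=cv2.connectedComponentsWithStats(m)
for i in range(1,n):
  if st[i,4]>60:
    q=atz('scene',ce[i],.071)-np.array([.5862,.0763,0]);print(st[i],ce[i].round(1),np.hypot(*q[:2]).round(3),np.degrees(np.arctan2(q[1],q[0])).round(1))
E
```

```text
t: 7.18
ee_pos: [0.6085, -0.0053, 0.0188]
ee_rot: [3.142, -0.0, 0.259]
force: [-0.1, 1.0, -0.5]
finger_gap: 0.003
finger_force: 0.0
t: 7.8
ee_pos: [0.6428, 0.0198, 0.0187]
ee_rot: [3.142, 0.0, 0.26]
force: [-4.2, -2.2, 0.0]
finger_gap: 0.001
finger_force: 1.6
[435  71  24  26 316] [445.2  83.7] 0.547 89.1
[369 218  15  16 183] [376.1 225.7] 0.158 -30.4
[296 287  38  39 433] [315.3 306.3] 0.376 -67.2
```

```bash
python3 -m crank '[{"x":0.19,"y":0.22,"z":0,"spin":0,"fingers":0},{"x":0.17,"y":0.23,"z":0,"spin":0,"fingers":0},{"x":0.14,"y":0.25,"z":0,"spin":0,"fingers":0},{"x":0.11,"y":0.26,"z":0,"spin":0,"fingers":0},{"x":0.08,"y":0.27,"z":0,"spin":0,"fingers":0}]'
python3 -m crank '[{"x":0.05,"y":0.28,"z":0,"spin":0,"fingers":0},{"x":0.02,"y":0.28,"z":0,"spin":0,"fingers":0},{"x":-0.01,"y":0.28,"z":0,"spin":0,"fingers":0},{"x":-0.04,"y":0.28,"z":0,"spin":0,"fingers":0},{"x":-0.07,"y":0.27,"z":0,"spin":0,"fingers":0}]'
cat > b.py <<'E'
from h import *
for cam,H in(('scene',[.5862,.0763,0]),('top',[.585,.0721,0])):
  im=shot(cam,'last_%s.png'%cam);hsv=cv2.cvtColor(im,cv2.COLOR_RGB2HSV)
  for nm,lo,hi in(('blue',(105,120,40),(125,255,255)),('red',(0,150,60),(6,255,255)),('yel',(20,150,90),(30,255,255))):
    n,l,st,ce=cv2.connectedComponentsWithStats(cv2.inRange(hsv,lo,hi))
    for i in range(1,n):
      q=atz(cam,ce[i],.071)-np.array(H); r=np.hypot(*q[:2])
      if st[i,4]>50 and .12<r<.18: print(cam,nm,st[i,4],r.round(3),np.degrees(np.arctan2(q[1],q[0])).round(1))
s=ctrl.read_state();p=s['ee_pos'];print(p.round(4),'ee ang',np.degrees(np.arctan2(p[1]-.073,p[0]-.586)).round(1),np.hypot(p[1]-.073,p[0]-.586).round(3))
E
python3 b.py
```

```text
t: 8.48
ee_pos: [0.6636, 0.0568, 0.0188]
ee_rot: [3.142, -0.0, 0.26]
force: [-2.8, -3.1, 0.0]
finger_gap: 0.001
finger_force: 1.4
t: 9.1
ee_pos: [0.6618, 0.0985, 0.0188]
ee_rot: [3.142, -0.0, 0.26]
force: [0.3, -4.0, -1.1]
finger_gap: 0.003
finger_force: 1.5
scene blue 159 0.15 31.3
scene red 147 0.145 124.0
scene yel 181 0.151 -143.8
top red 152 0.153 125.2
[0.6617 0.0999 0.019 ] ee ang 19.6 0.08
```

```bash
python3 -m crank '[{"x":-0.11,"y":0.26,"z":0,"spin":0,"fingers":0},{"x":-0.14,"y":0.24,"z":0,"spin":0,"fingers":0},{"x":-0.16,"y":0.23,"z":0,"spin":0,"fingers":0},{"x":-0.18,"y":0.21,"z":0,"spin":0,"fingers":0},{"x":-0.20,"y":0.19,"z":0,"spin":0,"fingers":0}]'
python3 -m crank '[{"x":-0.22,"y":0.17,"z":0,"spin":0,"fingers":0},{"x":-0.24,"y":0.14,"z":0,"spin":0,"fingers":0},{"x":-0.25,"y":0.12,"z":0,"spin":0,"fingers":0},{"x":-0.2,"y":0.07,"z":0,"spin":0,"fingers":0},{"x":-0.1,"y":0.02,"z":0,"spin":0,"fingers":0}]'
python3 b.py
```

```text
t: 9.82
ee_pos: [0.6378, 0.1324, 0.0188]
ee_rot: [-3.142, -0.0, 0.26]
force: [1.5, -3.2, -0.0]
finger_gap: 0.001
finger_force: 1.3
t: 10.45
ee_pos: [0.6074, 0.1479, 0.0189]
ee_rot: [-3.141, -0.0, 0.26]
force: [1.7, -0.2, -0.5]
finger_gap: -0.001
finger_force: 1.1
scene blue 114 0.18 117.6
scene red 166 0.149 -178.4
scene yel 207 0.158 -90.6
top yel 187 0.148 -92.1
[0.6074 0.1478 0.0188] ee ang 74.0 0.078
```

```bash
python3 -m crank '[{"x":-0.17,"y":0.04,"z":0,"spin":0,"fingers":0},{"x":-0.17,"y":0.03,"z":0,"spin":0,"fingers":0},{"x":-0.16,"y":0.02,"z":0,"spin":0,"fingers":0},{"x":-0.1,"y":0,"z":0,"spin":0,"fingers":0},{"x":-0.05,"y":0,"z":0,"spin":0,"fingers":0}]'
python3 b.py
```

```text
t: 11.18
ee_pos: [0.5882, 0.1502, 0.0188]
ee_rot: [-3.141, -0.0, 0.26]
force: [2.1, -0.8, -0.7]
finger_gap: -0.0
finger_force: 0.9
scene red 167 0.151 -164.2
scene yel 211 0.159 -77.4
top red 95 0.153 -165.3
top yel 182 0.147 -78.3
[0.5881 0.1503 0.0188] ee ang 88.5 0.077
```

Run:
```python
from h import *
import sys
def ang(f,cam,H):
  im=cv2.imread(f);hsv=cv2.cvtColor(im,cv2.COLOR_BGR2HSV)
  for nm,lo,hi in(('blue',(105,120,40),(125,255,255)),('red',(0,150,60),(6,255,255)),('yel',(20,150,90),(30,255,255))):
    n,l,st,ce=cv2.connectedComponentsWithStats(cv2.inRange(hsv,lo,hi))
    for i in range(1,n):
      q=atz(cam,ce[i],.071)-np.array(H); r=np.hypot(*q[:2])
      if st[i,4]>50 and .12<r<.18: print(f,nm,st[i,4],r.round(3),np.degrees(np.arctan2(q[1],q[0])).round(1))
for cam,H in(('scene',[.5862,.0763,0]),('top',[.585,.0721,0])):
  for f in(cam[0]+'0','last_'+cam): ang('pics/%s.png'%f,cam,H)
  for r in (optics.read_camera(cam),): pass
  for r in optics.silhouettes(cam,'knob_blue')[:3]:
      ys,xs=np.nonzero(r['pixels']); q=atz(cam,(xs.mean(),ys.mean()),.071)-H; print('net',round(r['p'],2),xs.mean(),ys.mean(),np.hypot(*q[:2]).round(3),np.degrees(np.arctan2(q[1],q[0])).round(1))
```

```text
pics/s0.png blue 182 0.158 -55.5
pics/s0.png red 180 0.152 31.2
pics/s0.png yel 137 0.144 123.7
pics/last_scene.png red 167 0.151 -164.2
pics/last_scene.png yel 211 0.159 -77.4
net 0.6 277.7192118226601 250.17241379310346 0.294 -93.3
net 0.45 348.2698706099815 192.50600739371535 0.043 -66.2
pics/t0.png blue 140 0.148 -55.0
pics/t0.png red 148 0.153 34.6
pics/t0.png yel 199 0.15 123.2
pics/last_top.png red 95 0.153 -165.3
pics/last_top.png yel 182 0.147 -78.3
net 0.61 388.8235294117647 197.31372549019608 0.261 -100.6
```

```bash
python3 -m crank '[{"x":-0.1,"y":0,"z":0,"spin":0,"fingers":0},{"x":-0.08,"y":0,"z":0,"spin":0,"fingers":0},{"x":0,"y":0,"z":0,"spin":0,"fingers":0},{"x":0.3,"y":0,"z":0,"spin":0,"fingers":0},{"x":0.4,"y":0,"z":0,"spin":0,"fingers":0}]'
python3 -m crank '[{"x":0,"y":0,"z":1,"spin":0,"fingers":0},{"x":0,"y":0,"z":1,"spin":0,"fingers":0},{"x":0,"y":0,"z":1,"spin":0,"fingers":0},{"x":0,"y":0,"z":1,"spin":0,"fingers":0},{"x":0,"y":0,"z":1,"spin":0,"fingers":0}]'
python3 -m crank '[{"x":0,"y":-1,"z":0.2,"spin":0,"fingers":0},{"x":0,"y":-1,"z":0,"spin":0,"fingers":0},{"x":0,"y":-1,"z":0,"spin":0,"fingers":0},{"x":0,"y":-1,"z":0,"spin":0,"fingers":0},{"x":0,"y":-1,"z":0,"spin":0,"fingers":0}]'
python3 -m crank '[{"x":0,"y":-1,"z":0,"spin":0,"fingers":0},{"x":0,"y":-1,"z":0,"spin":0,"fingers":0},{"x":0,"y":-1,"z":0,"spin":0,"fingers":0},{"x":0,"y":-1,"z":0,"spin":0,"fingers":0},{"x":0,"y":-1,"z":0,"spin":0,"fingers":0}]'
python3 b.py
python3 - <<'E'
from h import *
a=cv2.imread('pics/last_top.png')[120:270,180:380];b=cv2.imread('pics/last_scene.png')[90:240,270:470]
cv2.imwrite('pics/c5.png',np.vstack([cv2.resize(a,(400,300),interpolation=cv2.INTER_CUBIC),cv2.resize(b,(400,300),interpolation=cv2.INTER_CUBIC)]))
for c in('top','scene'):
  im=optics.read_camera(c)
  for r in optics.silhouettes(c,'knob_blue')[:3]:
    ys,xs=np.nonzero(r['pixels']);print(c,round(r['p'],2),xs.mean().round(1),ys.mean().round(1))
E
```

```text
t: 12.1
ee_pos: [0.6047, 0.1503, 0.0189]
ee_rot: [-3.142, -0.0, 0.26]
force: [-0.0, 0.3, 0.2]
finger_gap: -0.0
finger_force: 0.0
t: 12.72
ee_pos: [0.6045, 0.1501, 0.1699]
ee_rot: [-3.141, -0.0, 0.26]
force: [0.5, -0.7, -0.6]
finger_gap: 0.0
finger_force: 0.0
t: 13.35
ee_pos: [0.6046, -0.001, 0.1749]
ee_rot: [-3.141, -0.0, 0.26]
force: [-0.0, 0.5, 0.3]
finger_gap: 0.002
finger_force: 0.0
t: 13.98
ee_pos: [0.6044, -0.1511, 0.1748]
ee_rot: [-3.141, -0.0, 0.26]
force: [0.2, -0.2, 0.5]
finger_gap: -0.002
finger_force: 0.0
scene blue 445 0.171 105.2
scene yel 212 0.158 -73.4
top blue 148 0.151 107.7
top red 149 0.152 -163.6
top yel 183 0.148 -73.9
[ 0.604  -0.1541  0.1747] ee ang -85.5 0.228
top 0.7 246.2 198.5
top 0.42 385.2 197.6
scene 0.71 250.3 280.7
scene 0.65 366.2 145.6
scene 0.65 277.8 249.9
```

View pics/c5.png

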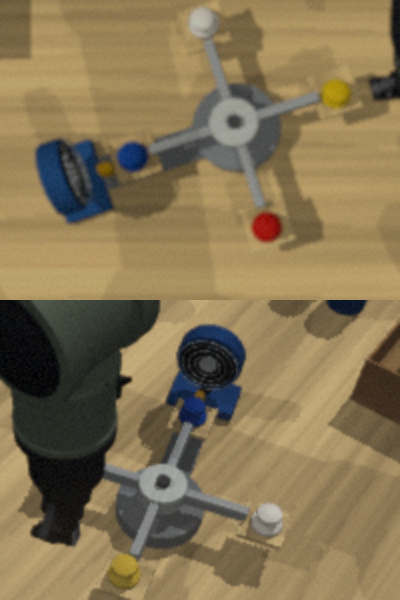

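The blue knob now stands in line with the pointer, at top (246,198) and scene (366,146), and all the knobs are still on their pads. I'll check the residual angle numerically.

Run:
```python
from h import *
A=lambda q:(np.hypot(*q[:2]).round(4),np.degrees(np.arctan2(q[1],q[0])).round(2))
# refined hub: mean of opposite knobs (top view)
T=np.array([.585,.0721,.0]);S=np.array([.5862,.0763,0])
for c,H,u in(('top',T,(246.2,198.5)),('scene',S,(366.2,145.6))):
  for z in(.066,.072):print(c,z,A(atz(c,u,z)-H))
X,e=tri((366.2,145.6),(246.2,198.5));print('blue tri',X.round(4),e,A(X-(T+S)/2))
# fan blob, from initial pictures, radius check vs height
for f,c,H in(('t0','top',T),('s0','scene',S)):
  hsv=cv2.cvtColor(cv2.imread(f'pics/{f}.png'),cv2.COLOR_BGR2HSV)
  for nm,lo,hi in(('amber',(10,150,60),(19,255,200)),):
    n,l,st,ce=cv2.connectedComponentsWithStats(cv2.inRange(hsv,lo,hi))
    for i in range(1,n):
      for z in (.03,.05,.059):
        q=atz(c,ce[i],z)-H
        if st[i,4]>15 and .16<A(q)[0]<.22: print(f,nm,st[i],ce[i].round(1),z,A(q))
# hub as centre of gray disc/ circle of knobs: top knobs current
hsv=cv2.cvtColor(cv2.imread('pics/last_top.png'),cv2.COLOR_BGR2HSV)
# strip (dark grey low-sat) sampled at radii 0.085-0.11 in t0 around z=.008
im=cv2.cvtColor(cv2.imread('pics/t0.png'),cv2.COLOR_BGR2HSV)
for r in(.10,.115,.13,.145,.16):
  a=np.arange(90,125,.5);s=[]
  for t in a:
    u=proj('top',[T[0]+r*np.cos(np.radians(t)),T[1]+r*np.sin(np.radians(t)),.008]).astype(np.float32)
    s.append(int(cv2.getRectSubPix(im[:,:,1],(1,1),(float(u[0]),float(u[1])))[0,0]))
  s=np.array(s);k=a[s<70];print(r,k.min() if len(k) else None,k.max() if len(k) else None,k.mean() if len(k) else None)
```

```text
top 0.066 (np.float64(0.1514), np.float64(108.01))
top 0.072 (np.float64(0.1504), np.float64(108.38))
scene 0.066 (np.float64(0.1475), np.float64(107.58))
scene 0.072 (np.float64(0.142), np.float64(107.21))
blue tri [0.5396 0.2176 0.0636] 0.003097330146079622 (np.float64(0.1506), np.float64(107.78))
s0 amber [366 141   5   8  19] [367.8 144.7] 0.03 (np.float64(0.1859), np.float64(108.19))
s0 amber [366 141   5   8  19] [367.8 144.7] 0.05 (np.float64(0.1674), np.float64(107.21))
0.1 93.0 123.5 108.25
0.115 95.0 123.5 109.25
0.13 96.5 123.0 109.07142857142857
0.145 98.0 106.5 102.25
0.16 99.0 108.5 103.75
```

Run:
```python
from h import *
X,e=tri((297.5,207.5),(373,164.5));print(X.round(4),e,ctrl.read_state()['ee_pos'])
for c in('top','scene'):
  hsv=cv2.cvtColor(cv2.imread(f'pics/{c[0]}0.png'),cv2.COLOR_BGR2HSV)
  n,l,st,ce=cv2.connectedComponentsWithStats(cv2.inRange(hsv,(45,100,40),(80,255,255)))
  for i in range(1,n):
    if st[i,4]>20:print(c,st[i],ce[i].round(1),atz(c,ce[i],.05).round(4))
```

```text
[ 0.5947 -0.1381  0.2001] 0.03349702330676137 [ 0.60427713 -0.14895364  0.1747735 ]
top [342  85  11  11 100] [346.8  90. ] [ 0.8563 -0.0723  0.05  ]
top [428 182  12  11 104] [433.5 186.8] [ 0.5681 -0.3162  0.05  ]
top [427 312  13  12 118] [433.1 317.4] [ 0.2033 -0.302   0.05  ]
scene [154 195  11  10  84] [159.  199.9] [ 0.201  -0.2994  0.05  ]
scene [399 271  13  12 120] [404.7 276.7] [ 0.8533 -0.0688  0.05  ]
scene [245 275  13  13 129] [250.6 280.9] [ 0.565  -0.3132  0.05  ]
```

```bash
python3 -m crank '[{"x":-0.2,"y":-1,"z":0,"spin":0,"fingers":0},{"x":-0.2,"y":-1,"z":0,"spin":0,"fingers":0},{"x":-0.2,"y":-1,"z":0,"spin":0,"fingers":0},{"x":-0.2,"y":-1,"z":0,"spin":0,"fingers":0},{"x":-0.2,"y":-1,"z":0,"spin":0,"fingers":0}]'
python3 -m crank '[{"x":-0.13,"y":-0.45,"z":-0.6,"spin":0,"fingers":0},{"x":0,"y":0,"z":-1,"spin":0,"fingers":0},{"x":0,"y":0,"z":-1,"spin":0,"fingers":0},{"x":0,"y":0,"z":-1,"spin":0,"fingers":0},{"x":0,"y":0,"z":-0.3,"spin":0,"fingers":0}]'
python3 - <<'E'
from h import *
a=shot('top','t6.png')[140:240,380:480];b=shot('scene','s6.png')[220:320,200:300]
cv2.imwrite('pics/c6.png',cv2.resize(np.hstack([a,b])[:,:,::-1],(800,400),interpolation=cv2.INTER_CUBIC))
E
```

```text
t: 14.9
ee_pos: [0.5743, -0.2998, 0.1749]
ee_rot: [-3.141, -0.0, 0.261]
force: [0.6, -0.1, 0.1]
finger_gap: -0.004
finger_force: 0.0
t: 15.52
ee_pos: [0.5692, -0.3115, 0.0553]
ee_rot: [-3.139, 0.002, 0.261]
force: [0.3, 0.1, -0.4]
finger_gap: -0.001
finger_force: 0.0
```

View pics/c6.png

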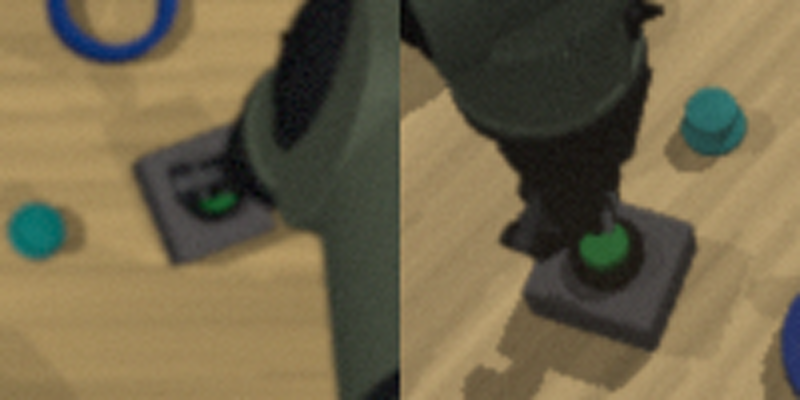

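Run:
```python
from h import *
s=ctrl.read_state();p=np.array(s['ee_pos']);y=s['ee_rot'][2];ty=np.array([np.sin(y),-np.cos(y),0])
print(p,s['finger_gap'])
for z in(0,.03,.04):
  for b in(-.05,-.0145,0,.0145,.05):
    q=p+b*ty+[0,0,z];u=proj('scene',q);v=proj('top',q);print(z,b,'scene crop',((u-[200,220])*4+[400,0]).round(),'top crop',((v-[380,140])*4).round())
for f,(x0,x1,y0,y1) in(('s6',(215,265,255,295)),('t6',(410,450,170,205))):
  im=cv2.imread(f'pics/{f}.png')[y0:y1,x0:x1];g=im.max(axis=2);h=cv2.cvtColor(im,cv2.COLOR_BGR2HSV)
  print(f);print('\n'.join(''.join('G' if 45<a[0]<80 and a[1]>100 and a[2]>35 else '#' if a[2]<40 else '+' if a[2]<75 else '.' for a in r) for r in h))
```

```text
[ 0.56988332 -0.3122717   0.05683347] -0.00143125666209781
0 -0.05 scene crop [647. 173.] top crop [144. 202.]
0 -0.0145 scene crop [619. 222.] top crop [192. 189.]
0 0 scene crop [608. 243.] top crop [211. 183.]
0 0.0145 scene crop [596. 264.] top crop [231. 178.]
0 0.05 scene crop [566. 317.] top crop [278. 165.]
0.03 -0.05 scene crop [642. 152.] top crop [154. 197.]
0.03 -0.0145 scene crop [613. 202.] top crop [203. 183.]
0.03 0 scene crop [601. 223.] top crop [223. 178.]
0.03 0.0145 scene crop [589. 244.] top crop [243. 172.]
0.03 0.05 scene crop [558. 298.] top crop [292. 159.]
0.04 -0.05 scene crop [640. 145.] top crop [157. 195.]
0.04 -0.0145 scene crop [611. 195.] top crop [207. 181.]
0.04 0 scene crop [599. 216.] top crop [227. 176.]
0.04 0.0145 scene crop [587. 238.] top crop [247. 170.]
0.04 0.05 scene crop [556. 292.] top crop [297. 156.]
s6
.........+#################################+......
..........+################################+......
..........+################################.......
...........+##############################+.......
...........+##################
[... 2543 characters left out ...]
+++
......++++...+++####++##GGGGG#########++
......++++...++#####++GGGGGGG#########++
.......+++...++#####GGGGGGGGG##++++####+
.......++++...++####GGGGGGGGG#+++++++##+
........+++....++####GGGGGG##++++..+++++
........++++....++###########++++....+..
.........+++....++++######+++++.........
.........+++......+++++++++++...........
.........++++.......++++++.+........+...
..........++++........++..........+.....
..........+++...........................
...........+++..........................
...........+++............+.............
...........+++++........................
............+++.........................
............++++........................
.............++++.......................
```

```bash
python3 -m crank '[{"x":0,"y":-0.05,"z":-0.2,"spin":0,"fingers":0},{"x":0,"y":0,"z":-0.2,"spin":0,"fingers":0},{"x":0,"y":0,"z":-0.2,"spin":0,"fingers":0},{"x":0,"y":0,"z":-0.1,"spin":0,"fingers":0},{"x":0,"y":0,"z":-0.1,"spin":0,"fingers":0}]'
python3 -m crank '[{"x":0,"y":0,"z":-0.1,"spin":0,"fingers":0}]'
python3 -m crank '[{"x":0,"y":0,"z":-0.1,"spin":0,"fingers":0}]'
```

```text
t: 16.25
ee_pos: [0.5701, -0.3149, 0.0337]
ee_rot: [3.142, -0.0, 0.26]
force: [0.5, 0.4, 0.3]
finger_gap: -0.003
finger_force: 0.0
t: 16.38
ee_pos: [0.5701, -0.3149, 0.0307]
ee_rot: [3.142, -0.0, 0.26]
force: [0.3, 0.2, 0.4]
finger_gap: 0.006
finger_force: 0.0
t: 16.5
ee_pos: [0.57, -0.3148, 0.0277]
ee_rot: [3.142, -0.0, 0.26]
force: [0.4, -0.1, -0.1]
finger_gap: 0.001
finger_force: 0.0
```

```bash
for i in 1; do
python3 -m crank '[{"x":0,"y":0,"z":-0.08,"spin":0,"fingers":0}]'
python3 -m crank '[{"x":0,"y":0,"z":-0.08,"spin":0,"fingers":0}]'
python3 -m crank '[{"x":0,"y":0,"z":-0.08,"spin":0,"fingers":0}]'; done | grep -E 'ee_pos|force'
```

```text
ee_pos: [0.57, -0.3148, 0.0252]
force: [-0.4, -0.2, 0.0]
finger_force: 0.0
ee_pos: [0.57, -0.3149, 0.0229]
force: [-0.7, 0.7, 1.5]
finger_force: 0.7
ee_pos: [0.5701, -0.3148, 0.0205]
force: [-0.9, -0.2, 2.8]
finger_force: 1.2
```

Contact with the button's spring starts at about 0.024. I'll continue to the bottom of its travel.

```bash
(
python3 -m crank '[{"x":0,"y":0,"z":-0.07,"spin":0,"fingers":0}]'
python3 -m crank '[{"x":0,"y":0,"z":-0.05,"spin":0,"fingers":0}]'
python3 -m crank '[{"x":0,"y":0,"z":-0.03,"spin":0,"fingers":0}]' )| grep -E 'ee_pos|force'
```

```text
ee_pos: [0.5701, -0.3149, 0.0185]
force: [-1.7, 0.6, 3.4]
finger_force: 1.7
ee_pos: [0.5702, -0.3149, 0.0173]
force: [-4.8, 3.0, 20.7]
finger_force: 10.7
ee_pos: [0.5702, -0.3149, 0.0171]
force: [-8.7, 3.3, 27.8]
finger_force: 13.7
```

Bottomed out at about 6 mm of travel and 28 N. I'll release and retreat upward, clear of everything, then check.

```bash
(
python3 -m crank '[{"x":0,"y":0,"z":0,"spin":0,"fingers":0},{"x":0,"y":0,"z":0,"spin":0,"fingers":0},{"x":0,"y":0,"z":0.3,"spin":0,"fingers":0},{"x":0,"y":0,"z":0.8,"spin":0,"fingers":0},{"x":0,"y":0,"z":1,"spin":0,"fingers":0}]'
python3 -m crank '[{"x":0,"y":0,"z":1,"spin":0,"fingers":0},{"x":0,"y":0,"z":1,"spin":0,"fingers":0},{"x":0,"y":0,"z":1,"spin":0,"fingers":0},{"x":0,"y":0,"z":0,"spin":0,"fingers":0},{"x":0,"y":0,"z":0,"spin":0,"fingers":0}]' )| grep -E 't:|ee_pos|force'
python3 b.py
python3 - <<'E'
from h import *
for c in('top','scene'):
  a=cv2.imread(f'pics/{c[0]}0.png');b=cv2.imread(f'pics/last_{c}.png')
  for n,P in(('tape',(.718,-.255,.012)),('turq',(.543,-.196,.01)),('jar',(.349,-.221,.06))):
    u=proj(c,P).astype(int);w=np.s_[u[1]-10:u[1]+11,u[0]-10:u[0]+11];print(c,n,cv2.absdiff(a[w],b[w]).mean().round(1))
E
```

```text
t: 17.88
ee_pos: [0.5697, -0.3146, 0.0793]
ee_rot: [-3.141, 0.001, 0.26]
force: [0.1, 0.1, -1.3]
finger_force: 0.0
t: 18.5
ee_pos: [0.5697, -0.3147, 0.1686]
ee_rot: [-3.141, 0.0, 0.26]
force: [-0.3, -0.1, 0.2]
finger_force: 0.0
scene blue 440 0.171 105.3
scene red 168 0.151 -159.9
scene yel 210 0.158 -73.5
top blue 147 0.151 107.6
top red 156 0.151 -163.6
top yel 185 0.147 -73.9
[ 0.5696 -0.3146  0.1682] ee ang -92.4 0.388
top tape 7.3
top turq 9.1
top jar 9.0
scene tape 9.8
scene turq 9.0
scene jar 75.9
```

```bash
python3 -c "
from plant import ctrl
print(ctrl.job_done())"
```

```text
the job is handed in; nothing more can be done
None
```

I pushed the carousel round until the blue knob was within about 1° of the yellow pointer, then pressed the green button on the grey box fully down, released it, and handed the job in at about 18.5 s. All four knobs were still on their pads in the last image I viewed, and the colour check after the press found blue, red and yellow unmoved (white wasn't rechecked).

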